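Lock the solvent tins away in the coded rack

TASK

Put the solvent tins away in the lock-up rack: open it with the code 5-2-6 (left, middle, right dial; marks counted clockwise from each dial's long red zero mark), draw the bolt right back, and push every tin on the mat into the lane in single file, upright, until all stand inside, clear of the bolt. Then slide the bolt fully shut across the mouth and throw off the code by turning the middle dial back to its red zero mark; leave the dropper bottle, the grease tub and the spanner where they are.

Things in the scene. Friction and masses are not known exactly. Their poses are not given: they have to be found in the camera images.
- rack: lock-up rack fixed to the bench: a straight lane for four tins in single file along its +x, open towards the robot, and at its right (-y) a grey lock case. Origin: at bench level on the lane's centreline, below the bolt. Case: x -39 to 107, y -310 to -72 mm, top 62 mm up; dials on top in a row at x = 58, y = -116, -191, -266 mm, tops 96 mm up
- rack_mouth (a point): point on the lane's centreline on the floor plate (3 mm thick, from rack x = -60 mm), below the bolt. Lane: 65 mm wide between two red rails 4 mm thick, tops 40 mm above the bench, from rack x = -35 mm to the back stop at 264 mm; at x = -35 to -71 mm the rail ends flare out to 44 mm off the centreline
- rack_back (a point): point on the floor plate at the back stop, on the centreline; rack_mouth to here is the lane's inward direction (rack +x). A wire guard covers the lane: two bars along x at y = +-12 mm, 105 to 111 mm above the bench, from x = 49 mm to the back; side posts at y = +-37 mm from x = 75 mm. Open above before that. A tin pushed in shoves those ahead of it
- dial_left (a joint): left dial (seen from the robot), turning about the vertical. 0: its white pointer is at the long red mark 0, on the side facing the robot; grows clockwise seen from above. 8 marks 0.7854 rad apart, counted clockwise: mark n is 0.7854 n. Stops at -0.15 and 5.65. No clicks, friction 0.06 N m. Pointer direction in the rack frame: (-cos v, sin v). Nearest the lane
- dial_mid (a joint): middle dial (seen from the robot), turning about the vertical. 0: its white pointer is at the long red mark 0, on the side facing the robot; grows clockwise seen from above. 8 marks 0.7854 rad apart, counted clockwise: mark n is 0.7854 n. Stops at -0.15 and 5.65. No clicks, friction 0.06 N m. Pointer direction in the rack frame: (-cos v, sin v). 
- dial_right (a joint): right dial (seen from the robot), turning about the vertical. 0: its white pointer is at the long red mark 0, on the side facing the robot; grows clockwise seen from above. 8 marks 0.7854 rad apart, counted clockwise: mark n is 0.7854 n. Stops at -0.15 and 5.65. No clicks, friction 0.06 N m. Pointer direction in the rack frame: (-cos v, sin v). 
- dial_left_grip (a point): on the left dial's axis, 88 mm above the bench, 8 mm below the top of its bar: TCP height for gripping the bar from above. Black disc 56 mm across; on it the bar, 48 long, 14 thick, 28 mm high, its white-marked end the pointer
- dial_mid_grip (a point): on the middle dial's axis, 88 mm above the bench, 8 mm below the top of its bar: TCP height for gripping the bar from above. Black disc 56 mm across; on it the bar, 48 long, 14 thick, 28 mm high, its white-marked end the pointer
- dial_right_grip (a point): on the right dial's axis, 88 mm above the bench, 8 mm below the top of its bar: TCP height for gripping the bar from above. Black disc 56 mm across; on it the bar, 48 long, 14 thick, 28 mm high, its white-marked end the pointer
- bolt (a joint): brass bolt 12 mm thick along the lane, 18 mm high, centre 30 mm above the bench, sliding along the rack's y. 0 shut: nose on the lane's centreline, no tin passes; 0.040 m: drawn back to the right (-y), clear of the lane. Friction 2.5 N, stays put. Truly locked: it moves only with all dials on the code (to 0.28 rad), and while it is drawn they cannot turn
- bolt_grip (a point): middle of the bolt's upright red handle, 89 mm above the bench: 18 mm across, top 101 mm up; rises from a slot in the case on the bolt's line (rack x = 0), 111 mm right of the lane's centreline when shut; moves with the bolt
- tin1: solvent tin standing upright, 60 mm across, straight-sided to 83 mm, then a red cap 30 mm across up to 91 mm; white with a blue and yellow band; about 0.25 kg, bottom-heavy, rigid. Origin: centre of its underside. May be absent
- tin2: solvent tin standing upright, 60 mm across, straight-sided to 83 mm, then a red cap 30 mm across up to 91 mm; white with a blue and yellow band; about 0.25 kg, bottom-heavy, rigid. Origin: centre of its underside. May be absent
- tin3: solvent tin standing upright, 60 mm across, straight-sided to 83 mm, then a red cap 30 mm across up to 91 mm; white with a blue and yellow band; about 0.25 kg, bottom-heavy, rigid. Origin: centre of its underside. May be absent
- tin4: solvent tin standing upright, 60 mm across, straight-sided to 83 mm, then a red cap 30 mm across up to 91 mm; white with a blue and yellow band; about 0.25 kg, bottom-heavy, rigid. Origin: centre of its underside. May be absent
- mat: black rubber mat 240 x 250 x 3 mm on the bench to the robot's left, fixed; the tins start on it. Origin: centre of its underside
- dropper: bystander: small amber bottle 38 mm across, 85 mm tall. Origin: centre of its underside
- tub: bystander: red grease tub with a black lid, 88 mm across, 74 mm tall. Origin: centre of its underside
- spanner: bystander: steel spanner 200 mm long lying flat behind the lock case. Origin: its middle, underneath

How it is judged (in metres and radians):
On the way, in this order (a step that is already met when the one before it is completed fails the run):
1. all three dials stand on the code, 5-2-6, with the bolt still shut (value of joint dial_left between 3.72699 and 4.12699 rad and value of joint dial_mid between 1.3708 and 1.7708 rad and value of joint dial_right between 4.51239 and 4.91239 rad and value of joint bolt below 0.004 m), for 0.2 s.
2. the bolt is drawn right back (value of joint bolt above 0.034 m), for 0.2 s.
3. every tin stands upright in the lane, inside the bolt, with the bolt still drawn (x of tin1 in the frame of rack between 0.0355 and 0.245 m and y of tin1 in the frame of rack between -0.02 and 0.02 m and angle between each of tin1, tin2, tin3, tin4's own z axis and vertical below 0.15 rad and z of each of tin1, tin2, tin3, tin4 in the frame of rack below 0.012 m and x of tin2 in the frame of rack between 0.0355 and 0.245 m and y of tin2 in the frame of rack between -0.02 and 0.02 m and x of tin3 in the frame of rack between 0.0355 and 0.245 m and y of tin3 in the frame of rack between -0.02 and 0.02 m and x of tin4 in the frame of rack between 0.0355 and 0.245 m and y of tin4 in the frame of rack between -0.02 and 0.02 m and value of joint bolt above 0.03 m), for 0.2 s.
4. the bolt is shut with every tin behind it (x of tin1 in the frame of rack between 0.0355 and 0.245 m and y of tin1 in the frame of rack between -0.02 and 0.02 m and angle between each of tin1, tin2, tin3, tin4's own z axis and vertical below 0.15 rad and z of each of tin1, tin2, tin3, tin4 in the frame of rack below 0.012 m and x of tin2 in the frame of rack between 0.0355 and 0.245 m and y of tin2 in the frame of rack between -0.02 and 0.02 m and x of tin3 in the frame of rack between 0.0355 and 0.245 m and y of tin3 in the frame of rack between -0.02 and 0.02 m and x of tin4 in the frame of rack between 0.0355 and 0.245 m and y of tin4 in the frame of rack between -0.02 and 0.02 m and value of joint bolt below 0.004 m), for 0.2 s.
At the end, for the whole second after the job is handed in: Every tin stands at rest and upright (0.15 rad) on the lane floor between the rails, its centre at least 35.5 mm inside the bolt's line; bolt shut to 4 mm; middle dial on its zero mark to 0.2 rad; dropper, tub and spanner within 40 mm of where they were (all of step 4 and value of joint dial_mid between -0.2 and 0.2 rad and linear speed of each of tin1, tin2, tin3, tin4 below 0.02 m/s and distance of each of dropper, tub, spanner from where it was at the start of the episode below 0.04 m); the robot touches nothing.
It fails at once if the dropper bottle, the tub or the spanner is knocked or pushed away (distance of any of dropper, tub, spanner from where it was at the start of the episode above 0.05 m).
Of tin1, tin2, tin3, tin4 only 2 to 4 are there at a start; the rules pass over those that are not, and their reading is None.
At some moment in a run one of tin1, tin2, tin3, tin4 may be knocked a few centimetres aside while the robot is not near it.
Once in a run the grip may slacken for a moment while it holds something.
It also fails if it takes over 210 s, if anything falls off the work surface, if the arm or the gripper's body presses on something with over 40 N, if the wrist force passes 120 N, or if a joint passes its speed limit or range.

ROBOT

A 6-joint arm with a two-finger parallel gripper is mounted at the origin on the work surface. World frame = base frame: x ahead of the robot, y to its left, z up, the work surface at z = 0. Lengths are in m, angles in degrees, forces in N, time in s.
With the tool pointing down it reaches from about 0.3 to 0.825 m from the base axis. Payload 5.4 kg.
Tool frame: the origin (TCP) lies between the finger pads, 19 mm behind the fingertips; this is the grasp point; z points along the fingers, y is the line along which they close (so a half turn about z gives the same grasp; the last joint's range is limited). The gripper opens to 92 mm and grips with 3 to 60 N. Pads are 20 mm wide; open, the fingers measure 128 mm over their backs; the gripper's body (75 mm by 189 mm) begins 69 mm behind the grasp point.
Start: joints at [-79.36, 9.076, 91.501, -0, 79.423, -12.038], TCP at [0.222, -0.531, 0.233] pointing down, gripper open.
Joint ranges: [-166.64, 166.64], [-54.1, 131.32], [10.49, 154.53], [-73.88, 253.88], [9.74, 151.15], [-171.62, 171.62]. Speed limits (degrees/s): [147.25, 147.25, 180, 180, 180, 180].

INTERFACE

Orientations are given as [roll, pitch, yaw] about the fixed x, y, z axes, in that order (R = Rz(yaw) Ry(pitch) Rx(roll)).
In Python, from rig import bot, imaging, sign_off gives the robot as it stands. The module is installed in compiled form; this text tells all that it offers.
- The arm moves only by the shell command python3 -m pendant 'ROWS' [OPENING] [FORCE]. ROWS is JSON, a list of rows, each an object with "delta_pos": the shift along the tool's x, y, z in cm, a list of three; "rot": the turn, a rotation vector about the tool's x, y, z in rad, a list of three. In form: [{"delta_pos": [dx, dy, dz], "rot": [ax, ay, az]}, ...]. A call has 1 to 20 rows; each row is the pose to reach, as a shift and turn from the pose commanded when the call began, along the tool's axes at that moment; what a row does not reach only later rows make up. A row lasts 1/8 s, in which the tool goes at most 62.5 mm and 10.7 degrees, less where a joint would pass 70% of its speed; a pose out of reach is approached as far as the arm can. A call with a gripper value outside its range is refused whole. OPENING is the opening, from -1 (shut) to 1 (fully open), set as the call begins (- or left out, the last holds). The fingers move at their own pace and stop on an object; FORCE is the grip in N (left out, the last holds). Time passes only in rows, so rows that repeat a pose let the fingers close. It gives the time, the measured TCP pose, the force, the opening and the grip force at its end, in the units of the state.
- bot.get_obs(): the state, without advancing time (a new reading comes with each control period).
- imaging.get_image(name): name is "scene" or "top" or "wrist"; returns a dict with "frame" (480x640x3 uint8, red, green, blue), "z_map" (480x640 float32, m along the optical axis (not along the pixel's ray), 0 where there is no reading), "intrinsics" (3x3 intrinsics, pixels), "k1" (the pictures are not rectified: a ray, as slopes to the right and down, at radius r is drawn at 1 + k1 r^2 times it, then the intrinsics apply), "position" and "orientation" of the camera in the world. Camera axes: x right, y down, z forward; pixel columns grow to the right and rows downward; lengths in m; the calibration is good to about 2 mm. A picture is of the moment at which its call begins.
- sign_off(): hands the job in; it is judged then, once.
The state is a dict: "time": time; "joint_positions": joint angles; "qd": joint speeds; "joint_torque": joint torques, N m; "eef_pos": TCP position; "eef_rot": TCP orientation; "force": force on the tool from outside, world axes, zero at the start; "ft_torque": the same for the moment, N m; "width": finger opening in m; "gripper_force": force on a finger pad.
Only numpy, scipy, OpenCV 4.12 (cv2) and the standard library are available. Lean on these libraries where they do the work, as an engineer would, in place of code of your own. Each camera call takes 0.05 s, during which the arm holds its last target. There are 200 camera calls.

## Working session

There is one attempt and no reset: what is moved stays moved. The work goes in short steps, Python scripts to look and compute and a shell command to move; the robot and the scene stay as the last step left them, time stands still between calls to the robot, and variables do not carry over. Pictures are saved under pics/ and viewed, at most 14 in all, crops included, and the job is handed in when it is done.

```bash
mkdir -p pics; cat > h.py <<'E'
import numpy as np, cv2
from rig import bot, imaging
from scipy.spatial.transform import Rotation as R
def cam(n):
    d=imaging.get_image(n); o=np.array(d["orientation"],float)
    d["R"]=o if o.shape==(3,3) else (R.from_euler('xyz',o,degrees=True).as_matrix() if o.size==3 else None)
    return d
def slopes(d,uv):
    K=np.array(d["intrinsics"]); uv=np.atleast_2d(np.array(uv,float))
    return cv2.undistortPoints(uv.reshape(-1,1,2),K,np.array([d["k1"],0,0,0,0.])).reshape(-1,2)
def ray(d,uv):
    s=slopes(d,uv); v=np.c_[s,np.ones(len(s))]@d["R"].T
    return np.array(d["position"]),v
def onplane(d,uv,z):
    p,v=ray(d,uv); return p+v*((z-p[2])/v[:,2])[:,None]
def cloud(d):
    vv,uu=np.mgrid[0:480,0:640]; s=slopes(d,np.c_[uu.ravel(),vv.ravel()])
    z=d["z_map"].ravel(); P=np.c_[s,np.ones(len(s))]*z[:,None]@d["R"].T+np.array(d["position"])
    P[z==0]=np.nan; return P.reshape(480,640,3)
def save(d,n): cv2.imwrite("pics/"+n,d["frame"][:,:,::-1])
def proj(d,P):
    c=(np.atleast_2d(P)-np.array(d["position"]))@d["R"]; s=c[:,:2]/c[:,2:]
    s=s*(1+d["k1"]*(s**2).sum(1,keepdims=True)); K=np.array(d["intrinsics"])
    return s*[K[0,0],K[1,1]]+K[:2,2]
E
python3 - <<'E'
from h import *
print(bot.get_obs())
for n in("top","scene","wrist"):
    d=cam(n); save(d,n+"0.png"); print(n,d["position"],d["orientation"],d["k1"],d["intrinsics"])
E
```

```text
{'time': 0.0, 'joint_positions': array([-7.93621112e+01,  9.11229102e+00,  9.15709497e+01, -1.47006376e-04,
        7.94245758e+01, -1.20366266e+01]), 'qd': array([-0.05211706, -0.03567118,  0.04155765, -0.10925372,  0.00677343,
       -0.01614954]), 'joint_torque': array([-3.30609349e-03, -3.85567045e+01, -3.22113132e+01,  6.99274871e-02,
        3.77655658e-02, -1.14067552e-04]), 'eef_pos': array([ 0.22153905, -0.52996555,  0.23233313]), 'eef_rot': array([-1.79894524e+02, -2.23424237e-02,  2.26745219e+01]), 'force': array([-1.2293901 ,  0.411904  , -0.24990057]), 'ft_torque': array([ 0.00740897, -0.05301282, -0.05124118]), 'gripper_force': 0.0, 'width': 0.09185840912243025}
top [ 0.4012901  -0.08262137  1.4378195 ] [-170.86519767    0.65192345  -89.48312722] -0.18245637928630398 [[567.29660343   0.         315.89555018]
 [  0.         567.29660343 231.34499375]
 [  0.           0.           1.        ]]
scene [ 1.36343276 -0.41708954  0.71099807] [-126.24150021   -0.73113064   66.77819325] 0.03883121229377828 [[474.47971101   0.         320.5801772 ]
 [  0.         474.47971101 241.49075972]
 [  0.           0.           1.        ]]
wrist [ 0.29840524 -0.49775525  0.38248951] [ 1.63016439e+02  1.25694745e-01 -6.73886087e+01] -0.07749190530873187 [[387.10038985   0.         322.04793536]
 [  0.         387.10038985 239.99157009]
 [  0.           0.           1.        ]]
```

View pics/top0.png

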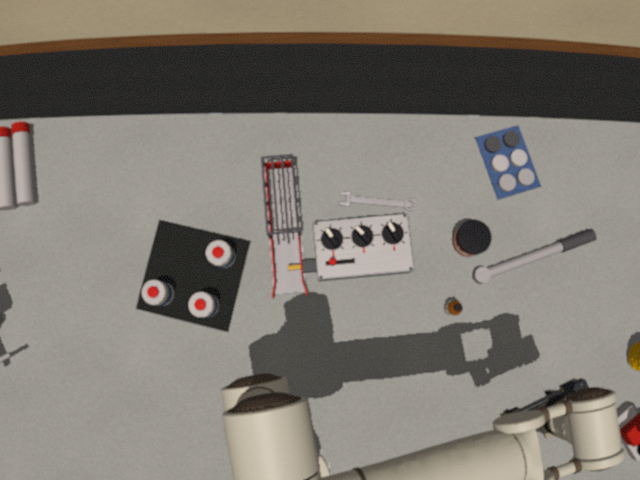

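View pics/scene0.png

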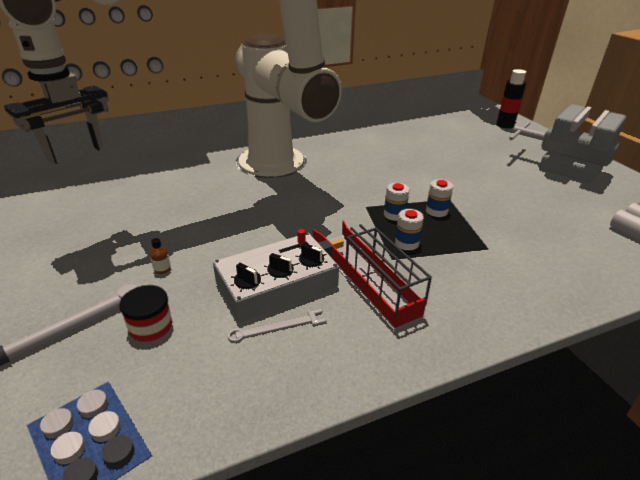

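```bash
python3 - <<'E'
from h import *
d=cam("top"); s=cam("scene"); C=cloud(d); S=cloud(s)
def reds(d):
    h=cv2.cvtColor(d["frame"],cv2.COLOR_RGB2HSV)
    m=(((h[...,0]<8)|(h[...,0]>172))&(h[...,1]>150)&(h[...,2]>90)).astype(np.uint8)
    return cv2.connectedComponentsWithStats(m)
for n,d_,c_ in(("top",d,C),("scene",s,S)):
    k,l,st,ce=reds(d_)
    for i in range(1,k):
        if st[i,4]>=12:
            P=c_[l==i]; print(n,ce[i].round(1),st[i,4],np.nanmedian(P,0).round(3),"zmax",np.nanpercentile(P[:,2],95).round(3), onplane(d_,ce[i],.091)[0].round(3))
# case
z=C[...,2]; m=((z>.052)&(z<.072)&(C[...,1]<-.02)&(C[...,1]>-.42)&(C[...,0]>.3)&(C[...,0]<.6)).astype(np.uint8)
k,l,st,ce=cv2.connectedComponentsWithStats(m); i=1+st[1:,4].argmax(); P=C[l==i]
print("case z",np.nanmedian(P[:,2])); r=cv2.minAreaRect(np.float32(P[:,:2]*1000)); print(r,cv2.boxPoints(r))
# dial bars
m=((z>.082)&(z<.105)&(C[...,1]<-.02)&(C[...,1]>-.42)&(C[...,0]>.3)&(C[...,0]<.6)).astype(np.uint8)
k,l,st,ce=cv2.connectedComponentsWithStats(m)
for i in range(1,k):
    if st[i,4]>5: print("bar",ce[i].round(1),st[i,4],np.nanmean(C[l==i],0).round(4))
cr=d["frame"][140:320,130:430]; cv2.imwrite("pics/crop1.png",cv2.resize(cr[55:160,110:300],None,fx=4,fy=4,interpolation=cv2.INTER_CUBIC)[:,:,::-1])
E
```

```text
top [ 18.8 127. ] 145 [0.911 0.755 0.048] zmax 0.054 [0.894 0.731 0.091]
top [  3.8 131.2] 76 [0.901 0.806 0.045] zmax 0.052 [0.884 0.776 0.091]
top [287.6 163.2] 30 [0.801 0.009 0.044] zmax 0.056 [0.787 0.006 0.091]
top [268.2 165. ] 23 [0.796 0.058 0.044] zmax 0.056 [0.782 0.054 0.091]
top [277.8 163.9] 26 [0.799 0.033 0.047] zmax 0.055 [0.785 0.03  0.091]
top [217.4 251.7] 82 [0.566 0.171 0.094] zmax 0.097 [0.566 0.172 0.091]
top [332.  261.2] 41 [ 0.545 -0.104  0.101] zmax 0.104 [ 0.546 -0.104  0.091]
top [273.9 268.5] 14 [0.534 0.04  0.023] zmax 0.036 [0.527 0.034 0.091]
top [152.6 291.4] 82 [0.469 0.327 0.093] zmax 0.098 [0.468 0.328 0.091]
top [199.8 304. ] 85 [0.44  0.21  0.093] zmax 0.098 [0.44  0.21  0.091]
top [632.6 435.6] 240 [ 0.107 -0.863  0.087] zmax 0.092 [ 0.108 -0.859  0.091]
scene [441.6 182.5] 51 [0.472 0.324 0.094] zmax 0.096 [0.467 0.328 0.091]
scene [397.8 185.8] 51 [0.444 0.206 0.095] zmax 0.096 [0.438 0.21  0.091]
scene [411. 213.] 65 [0.569 0.168 0.095] zmax 0.096 [0.565 0.172 0.091]
scene [347.4 228.1] 24 [0.5   0.035 0.041] zmax 0.042 [0.565 0.001 0.091]

[... 462 characters left out ...]
9  0.091]
scene [419.7 300.1] 27 [0.801 0.051 0.053] zmax 0.055 [0.833 0.024 0.091]
scene [410.3 303.9] 25 [0.803 0.028 0.054] zmax 0.055 [0.835 0.002 0.091]
scene [401.4 307.8] 19 [0.806 0.005 0.054] zmax 0.055 [ 0.838 -0.019  0.091]
case z 0.06133614194477599
((554.8812255859375, -182.40994262695312), (94.32013702392578, 242.20578002929688), 1.3908272981643677) [[ 504.7956   -62.48741]
 [ 510.6745  -304.62183]
 [ 604.96686 -302.33246]
 [ 599.08795  -60.19806]]
bar [334.2 242. ] 52 [ 0.5917 -0.1095  0.0943]
bar [366.7 240.5] 27 [ 0.5962 -0.1873  0.0926]
bar [396.7 239.9] 9 [ 0.598  -0.2594  0.0931]
bar [331.5 261.4] 49 [ 0.5446 -0.1032  0.0987]
bar [458.1 307.5] 35 [ 0.4365 -0.4074  0.0846]
```

View pics/crop1.png

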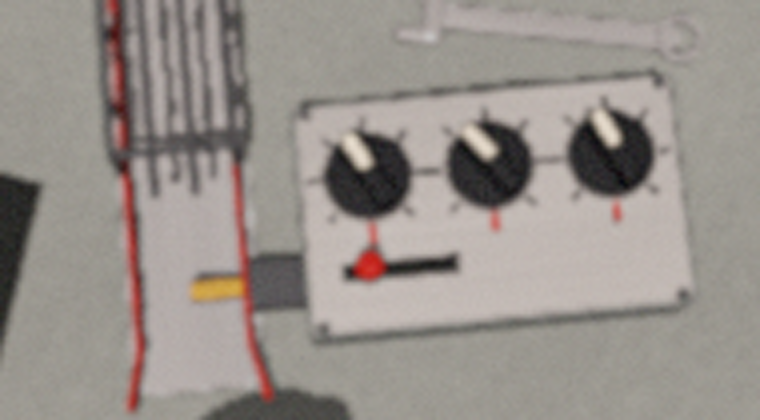

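Three tins stand at (217,252), (153,291) and (200,304) in the top view. The lock case has its dials at about (332,238), (362,236) and (393,233), and the handle is at (332,261). I'll move the wrist camera above the dials.

```bash
python3 -m pendant '[{"delta_pos":[12,-4,-3],"rot":[0,0,0.08]},{"delta_pos":[25,-9,-3],"rot":[0,0,0.15]},{"delta_pos":[37,-13,-3],"rot":[0,0,0.23]},{"delta_pos":[49.4,-17.5,-3],"rot":[0,0,0.308]},{"delta_pos":[49.4,-17.5,-3],"rot":[0,0,0.308]},{"delta_pos":[49.4,-17.5,-3],"rot":[0,0,0.308]},{"delta_pos":[49.4,-17.5,-3],"rot":[0,0,0.308]},{"delta_pos":[49.4,-17.5,-3],"rot":[0,0,0.308]},{"delta_pos":[49.4,-17.5,-3],"rot":[0,0,0.308]},{"delta_pos":[49.4,-17.5,-3],"rot":[0,0,0.308]},{"delta_pos":[49.4,-17.5,-3],"rot":[0,0,0.308]},{"delta_pos":[49.4,-17.5,-3],"rot":[0,0,0.308]},{"delta_pos":[49.4,-17.5,-3],"rot":[0,0,0.308]},{"delta_pos":[49.4,-17.5,-3],"rot":[0,0,0.308]}]' -0.1
python3 - <<'E'
from h import *
d=cam("wrist"); save(d,"w1.png"); np.savez("w1.npz",C=cloud(d),f=d["frame"]); print(d["position"],d["orientation"])
E
```

```text
time: 2.0
eef_pos: [0.6097, -0.1791, 0.2634]
eef_rot: [180.0, -0.0, 5.0]
force: [-0.2, 1.1, 0.4]
width: 0.0411
gripper_force: 0.0
[ 0.69257723 -0.17130548  0.41345559] [ 1.62993913e+02  1.36443186e-02 -8.50834170e+01]
```

View pics/w1.png

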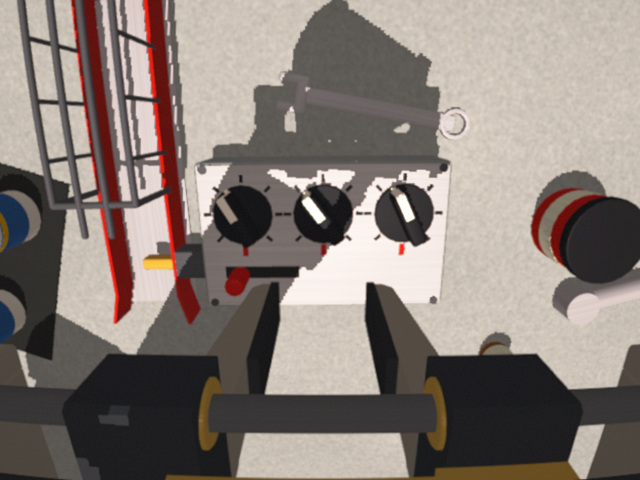

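Wrist view: the discs are at about (243,214), (323,212) and (403,212), with white pointer ends up and to the left. The red marks are below them at row 249, and the handle is at (237,281).

```bash
python3 - <<'E'
from h import *
w=cam("wrist");C=cloud(w);z=C[...,2]
print("case z",np.nanmedian(z[290:300,240:270]))
m=((z>.055)&(z<.067)); m[:150]=0;m[310:]=0;m[:,:190]=0;m[:,460:]=0
k,l,st,ce=cv2.connectedComponentsWithStats(m.astype(np.uint8));i=1+st[1:,4].argmax()
c=max(cv2.findContours((l==i).astype(np.uint8),0,1)[0],key=cv2.contourArea)
P=onplane(w,c.reshape(-1,2),.062)[:,:2]*1000
r=cv2.minAreaRect(np.float32(P));print("case",r); 
hsv=cv2.cvtColor(w["frame"],cv2.COLOR_RGB2HSV)
for u,v in((243,214),(323,212),(403,212)):
    sl=np.s_[v-38:v+42,u-38:u+38]; Z=z[sl]; X=C[sl]
    b=X[(Z>.088)&(Z<.104)]; dsk=X[(Z>.0645)&(Z<.08)]
    xy=b[:,:2]; r=cv2.minAreaRect(np.float32(xy*1000)); cc=np.array(r[0])/1000
    w_,vec=np.linalg.eigh(np.cov((xy-xy.mean(0)).T)); a=vec[:,1]; a=a*np.sign(a[0])
    g=(w["frame"][sl].max(2)<60)&(Z<.085); gm=np.argwhere(cv2.morphologyEx(g.astype(np.uint8),cv2.MORPH_OPEN,np.ones((3,3)))>0)
    (cx,cy),rad=cv2.minEnclosingCircle(np.float32(gm[:,::-1]));q=onplane(w,[[cx+u-38,cy+v-38]],.068)[0]
    print("bar top z",np.percentile(b[:,2],[50,95]).round(4),"rect",np.round(r[0],1),np.round(r[1],1),"mean",xy.mean(0).round(4),"angle world",np.degrees(np.arctan2(a[1],a[0])).round(1),"disc",q.round(4),rad)
hm=((hsv[...,0]<8)|(hsv[...,0]>172))&(hsv[...,1]>130)&(z>.095); print("handle",np.nanmedian(C[hm&(z<.12)],0).round(4), hm.sum())
for q in (((hsv[...,0]<8)|(hsv[...,0]>172))&(hsv[...,1]>130)&(z>.036)&(z<.0425),):
    yy,xx=np.nonzero(q); P=C[q]; 
    for lo,hi in((-.06,.005),(.02,.08)):
        s=(P[:,1]>lo)&(P[:,1]<hi)&(P[:,0]>.53)&(P[:,0]<.75); f=np.polyfit(P[s,0],P[s,1],1); print("rail",s.sum(),f, np.degrees(np.arctan(f[0])), "y at .6",np.polyval(f,.6), P[s,0].min(),P[s,0].max())
E
```

```text
case z 0.25540885495090093
case ((589.3292846679688, -181.1034393310547), (142.58653259277344, 234.6962127685547), 5.507926940917969)
bar top z [0.0946 0.0963] rect [ 604.7 -104.3] [48.6 14.1] mean [ 0.6058 -0.1048] angle world 35.4 disc [ 0.6053 -0.105   0.068 ] 29.704086303710938
bar top z [0.0944 0.0962] rect [ 611.9 -179.1] [48.3 14.1] mean [ 0.6128 -0.1789] angle world 42.7 disc [ 0.6128 -0.1787  0.068 ] 29.393543243408203
bar top z [0.0946 0.0963] rect [ 619.1 -252.9] [48.  14.4] mean [ 0.6201 -0.252 ] angle world 31.4 disc [ 0.6202 -0.2536  0.068 ] 28.640275955200195
handle [ 0.5492 -0.1041  0.0996] 354
rail 911 [ 0.0960777  -0.08119873] 5.488001800602994 y at .6 -0.023552112956822295 0.530026766006915 0.7467029170824457
rail 717 [ 0.09787732 -0.01291433] 5.590151452355571 y at .6 0.045812059244223186 0.5302725108485589 0.7492276224026062
```

```bash
python3 -m pendant '[{"delta_pos":[0.25,0,3],"rot":[0,0,-0.18]},{"delta_pos":[0.25,0,6],"rot":[0,0,-0.36]},{"delta_pos":[0.25,0,9],"rot":[0,0,-0.54]},{"delta_pos":[0.25,0,11],"rot":[0,0,-0.658]},{"delta_pos":[0.25,0,12],"rot":[0,0,-0.658]},{"delta_pos":[0.25,0,14],"rot":[0,0,-0.658]},{"delta_pos":[0.25,0,16],"rot":[0,0,-0.658]},{"delta_pos":[0.25,0,17.2],"rot":[0,0,-0.658]},{"delta_pos":[0.25,0,17.2],"rot":[0,0,-0.658]},{"delta_pos":[0.25,0,17.2],"rot":[0,0,-0.658]}]' -0.35 20 && python3 -m pendant '[{"delta_pos":[0,0,0],"rot":[0,0,0]},{"delta_pos":[0,0,0],"rot":[0,0,0]},{"delta_pos":[0,0,0],"rot":[0,0,0]},{"delta_pos":[0,0,0],"rot":[0,0,0]}]' -1 25
```

```text
time: 3.35
eef_pos: [0.613, -0.1786, 0.092]
eef_rot: [179.9, -0.0, 42.7]
force: [0.1, -0.6, -0.0]
width: 0.0298
gripper_force: 0.0
time: 3.85
eef_pos: [0.6128, -0.1784, 0.0921]
eef_rot: [180.0, -0.0, 42.7]
force: [-2.1, 0.5, 5.5]
width: 0.0136
gripper_force: 25.0
```

```bash
python3 -m pendant '[{"delta_pos":[0,0,0],"rot":[0,0,-0.1]},{"delta_pos":[0,0,0],"rot":[0,0,-0.2]},{"delta_pos":[0,0,0],"rot":[0,0,-0.3]},{"delta_pos":[0,0,0],"rot":[0,0,-0.4]},{"delta_pos":[0,0,0],"rot":[0,0,-0.5]},{"delta_pos":[0,0,0],"rot":[0,0,-0.6]},{"delta_pos":[0,0,0],"rot":[0,0,-0.7]},{"delta_pos":[0,0,0],"rot":[0,0,-0.8]},{"delta_pos":[0,0,0],"rot":[0,0,-0.88]},{"delta_pos":[0,0,0],"rot":[0,0,-0.922]},{"delta_pos":[0,0,0],"rot":[0,0,-0.922]},{"delta_pos":[0,0,0],"rot":[0,0,-0.922]}]' -1 25 && python3 -m pendant '[{"delta_pos":[0,0,0],"rot":[0,0,0]},{"delta_pos":[0,0,0],"rot":[0,0,0]},{"delta_pos":[0,0,0],"rot":[0,0,0]},{"delta_pos":[0,0,-2],"rot":[0,0,0]},{"delta_pos":[0,0,-5],"rot":[0,0,0]},{"delta_pos":[0,0,-5],"rot":[0,0,0]}]' -0.35 25
```

```text
time: 5.35
eef_pos: [0.6112, -0.1778, 0.092]
eef_rot: [-179.8, -0.1, 95.6]
force: [-8.5, 3.3, 10.7]
width: 0.0141
gripper_force: 25.0
time: 6.1
eef_pos: [0.6149, -0.1796, 0.1456]
eef_rot: [179.6, 0.2, 95.6]
force: [-0.1, 0.1, -0.1]
width: 0.0301
gripper_force: 0.0
```

```bash
python3 -m pendant '[{"delta_pos":[2,0,0],"rot":[0,0,0.18]},{"delta_pos":[4.5,0,0],"rot":[0,0,0.36]},{"delta_pos":[7.42,-0.06,0],"rot":[0,0,0.54]},{"delta_pos":[7.42,-0.06,0],"rot":[0,0,0.72]},{"delta_pos":[7.42,-0.06,0],"rot":[0,0,0.9]},{"delta_pos":[7.42,-0.06,0],"rot":[0,0,1.051]},{"delta_pos":[7.42,-0.06,0],"rot":[0,0,1.051]},{"delta_pos":[7.42,-0.06,2],"rot":[0,0,1.051]},{"delta_pos":[7.42,-0.06,4],"rot":[0,0,1.051]},{"delta_pos":[7.42,-0.06,5],"rot":[0,0,1.051]},{"delta_pos":[7.42,-0.06,5],"rot":[0,0,1.051]},{"delta_pos":[7.42,-0.06,5],"rot":[0,0,1.051]}]' -0.35 25 && python3 -m pendant '[{"delta_pos":[0,0,0],"rot":[0,0,0]},{"delta_pos":[0,0,0],"rot":[0,0,0]},{"delta_pos":[0,0,0],"rot":[0,0,0]},{"delta_pos":[0,0,0],"rot":[0,0,0]}]' -1 25
```

```text
time: 7.6
eef_pos: [0.6051, -0.1048, 0.0918]
eef_rot: [180.0, -0.0, 35.3]
force: [0.3, -0.2, 1.1]
width: 0.0296
gripper_force: 0.0
time: 8.1
eef_pos: [0.6049, -0.1044, 0.092]
eef_rot: [180.0, -0.0, 35.3]
force: [-1.4, 1.5, 6.4]
width: 0.0139
gripper_force: 25.0
```

Turn clockwise 74.9° (1.307 rad).

```bash
python3 -m pendant '[{"delta_pos":[0,0,0],"rot":[0,0,0.1]},{"delta_pos":[0,0,0],"rot":[0,0,0.2]},{"delta_pos":[0,0,0],"rot":[0,0,0.3]},{"delta_pos":[0,0,0],"rot":[0,0,0.4]},{"delta_pos":[0,0,0],"rot":[0,0,0.5]},{"delta_pos":[0,0,0],"rot":[0,0,0.6]},{"delta_pos":[0,0,0],"rot":[0,0,0.7]},{"delta_pos":[0,0,0],"rot":[0,0,0.8]},{"delta_pos":[0,0,0],"rot":[0,0,0.9]},{"delta_pos":[0,0,0],"rot":[0,0,1.0]},{"delta_pos":[0,0,0],"rot":[0,0,1.1]},{"delta_pos":[0,0,0],"rot":[0,0,1.2]},{"delta_pos":[0,0,0],"rot":[0,0,1.28]},{"delta_pos":[0,0,0],"rot":[0,0,1.307]},{"delta_pos":[0,0,0],"rot":[0,0,1.307]},{"delta_pos":[0,0,0],"rot":[0,0,1.307]}]' -1 25 && python3 -m pendant '[{"delta_pos":[0,0,0],"rot":[0,0,0]},{"delta_pos":[0,0,0],"rot":[0,0,0]},{"delta_pos":[0,0,0],"rot":[0,0,0]},{"delta_pos":[0,0,-2],"rot":[0,0,0]},{"delta_pos":[0,0,-5],"rot":[0,0,0]},{"delta_pos":[0,0,-5],"rot":[0,0,0]},{"delta_pos":[0,0,-5],"rot":[0,0,0]}]' -0.35 25
```

```text
time: 10.1
eef_pos: [0.6049, -0.1058, 0.092]
eef_rot: [179.9, -0.1, -39.5]
force: [-3.1, -3.3, 5.8]
width: 0.0138
gripper_force: 25.0
time: 10.98
eef_pos: [0.6045, -0.1045, 0.1412]
eef_rot: [180.0, 0.0, -39.5]
force: [-0.6, -0.4, -0.7]
width: 0.0299
gripper_force: 0.0
```

```bash
python3 -m pendant '[{"delta_pos":[3,3,0],"rot":[0,0,-0.18]},{"delta_pos":[6,6,0],"rot":[0,0,-0.36]},{"delta_pos":[9,9,0],"rot":[0,0,-0.54]},{"delta_pos":[10.6,10.55,0],"rot":[0,0,-0.72]},{"delta_pos":[10.6,10.55,0],"rot":[0,0,-0.9]},{"delta_pos":[10.6,10.55,0],"rot":[0,0,-1.08]},{"delta_pos":[10.6,10.55,0],"rot":[0,0,-1.237]},{"delta_pos":[10.6,10.55,0],"rot":[0,0,-1.237]},{"delta_pos":[10.6,10.55,2],"rot":[0,0,-1.237]},{"delta_pos":[10.6,10.55,4],"rot":[0,0,-1.237]},{"delta_pos":[10.6,10.55,5],"rot":[0,0,-1.237]},{"delta_pos":[10.6,10.55,5],"rot":[0,0,-1.237]},{"delta_pos":[10.6,10.55,5],"rot":[0,0,-1.237]}]' -0.35 25 && python3 -m pendant '[{"delta_pos":[0,0,0],"rot":[0,0,0]},{"delta_pos":[0,0,0],"rot":[0,0,0]},{"delta_pos":[0,0,0],"rot":[0,0,0]},{"delta_pos":[0,0,0],"rot":[0,0,0]}]' -1 25
```

```text
time: 12.6
eef_pos: [0.6196, -0.2536, 0.0918]
eef_rot: [180.0, -0.0, 31.3]
force: [0.3, 0.5, 0.3]
width: 0.0302
gripper_force: 0.0
time: 13.1
eef_pos: [0.6197, -0.2537, 0.092]
eef_rot: [179.9, -0.0, 31.3]
force: [-0.1, -0.6, 3.0]
width: 0.014
gripper_force: 25.0
```

Turn clockwise 115.9° (2.023 rad).

```bash
python3 -m pendant '[{"delta_pos":[0,0,0],"rot":[0,0,0.12]},{"delta_pos":[0,0,0],"rot":[0,0,0.24]},{"delta_pos":[0,0,0],"rot":[0,0,0.36]},{"delta_pos":[0,0,0],"rot":[0,0,0.48]},{"delta_pos":[0,0,0],"rot":[0,0,0.6]},{"delta_pos":[0,0,0],"rot":[0,0,0.72]},{"delta_pos":[0,0,0],"rot":[0,0,0.84]},{"delta_pos":[0,0,0],"rot":[0,0,0.96]},{"delta_pos":[0,0,0],"rot":[0,0,1.08]},{"delta_pos":[0,0,0],"rot":[0,0,1.2]},{"delta_pos":[0,0,0],"rot":[0,0,1.32]},{"delta_pos":[0,0,0],"rot":[0,0,1.44]},{"delta_pos":[0,0,0],"rot":[0,0,1.56]},{"delta_pos":[0,0,0],"rot":[0,0,1.68]},{"delta_pos":[0,0,0],"rot":[0,0,1.8]},{"delta_pos":[0,0,0],"rot":[0,0,1.92]},{"delta_pos":[0,0,0],"rot":[0,0,2.0]},{"delta_pos":[0,0,0],"rot":[0,0,2.023]},{"delta_pos":[0,0,0],"rot":[0,0,2.023]},{"delta_pos":[0,0,0],"rot":[0,0,2.023]}]' -1 25 && python3 -m pendant '[{"delta_pos":[0,0,0],"rot":[0,0,0]},{"delta_pos":[0,0,0],"rot":[0,0,0]},{"delta_pos":[0,0,0],"rot":[0,0,0]},{"delta_pos":[0,0,-2],"rot":[0,0,0]},{"delta_pos":[0,0,-5],"rot":[0,0,0]},{"delta_pos":[0,0,-5],"rot":[0,0,0]},{"delta_pos":[0,0,-5],"rot":[0,0,0]}]' -0.35 25
```

```text
time: 15.6
eef_pos: [0.6187, -0.2556, 0.092]
eef_rot: [179.9, -0.2, -84.6]
force: [-4.0, -4.4, 3.4]
width: 0.0138
gripper_force: 25.0
time: 16.48
eef_pos: [0.6191, -0.2533, 0.141]
eef_rot: [180.0, 0.0, -84.6]
force: [0.1, -0.4, -0.3]
width: 0.0298
gripper_force: 0.0
```

```bash
python3 -m pendant '[{"delta_pos":[-2,0.2,-4],"rot":[0,0,-0.18]},{"delta_pos":[-5,0.2,-8],"rot":[0,0,-0.36]},{"delta_pos":[-7.5,0.2,-12.2],"rot":[0,0,-0.54]},{"delta_pos":[-7.5,0.2,-12.2],"rot":[0,0,-0.72]},{"delta_pos":[-7.5,0.2,-12.2],"rot":[0,0,-0.9]},{"delta_pos":[-7.5,0.2,-12.2],"rot":[0,0,-1.08]},{"delta_pos":[-7.5,0.2,-12.2],"rot":[0,0,-1.26]},{"delta_pos":[-7.5,0.2,-12.2],"rot":[0,0,-1.44]},{"delta_pos":[-7.5,0.2,-12.2],"rot":[0,0,-1.573]},{"delta_pos":[-7.5,0.2,-12.2],"rot":[0,0,-1.573]},{"delta_pos":[-7.5,0.2,-12.2],"rot":[0,0,-1.573]}]' -0.35 25
cat > dials.py <<'E'
from h import *
w=cam("wrist");C=cloud(w);z=C[...,2]; save(w,"wd.png")
hsv=cv2.cvtColor(w["frame"],cv2.COLOR_RGB2HSV)
for n,P in(("L",[.605,-.1046]),("M",[.612,-.179]),("R",[.6195,-.2533])):
    m=(np.hypot(C[...,0]-P[0],C[...,1]-P[1])<.03)&(z>.09)&(z<.101)
    xy=C[m][:,:2]; wh=m&(w["frame"].min(2)>90)&(hsv[...,1]<60); c=cv2.minAreaRect(np.float32(xy*1000))[0]
    _,vec=np.linalg.eigh(np.cov((xy-xy.mean(0)).T)); a=vec[:,1]; dv=C[wh][:,:2].mean(0)-np.array(c)/1000; a=a*np.sign(a@dv)
    v=(180-(np.degrees(np.arctan2(a[1],a[0]))-5.5))%360
    print(n,np.round(c,1),"v",round(v,1),"mark",round(v/45,2),m.sum(),wh.sum())
hm=((hsv[...,0]<8)|(hsv[...,0]>172))&(hsv[...,1]>130)&(z>.095)&(z<.12)
c=max(cv2.findContours(hm.astype(np.uint8),0,1)[0],key=cv2.contourArea);(u,v),r=cv2.minEnclosingCircle(c)
print("handle",np.nanmedian(C[hm],0).round(4), "circle on .101",onplane(w,[[u,v]],.101)[0].round(4),r)
E
python3 dials.py
```

```text
time: 17.85
eef_pos: [0.6099, -0.1788, 0.2624]
eef_rot: [-180.0, 0.1, 5.4]
force: [1.0, 0.4, -0.7]
width: 0.03
gripper_force: 0.0
L [ 604.6 -105.2] v 225.6 mark 5.01 878 232
M [ 611.7 -178.9] v 89.9 mark 2.0 845 249
R [ 618.8 -253.8] v 269.8 mark 6.0 908 284
handle [ 0.5491 -0.1043  0.0995] circle on .101 [ 0.5487 -0.1062  0.101 ] 9.829092979431152
```

View pics/wd.png

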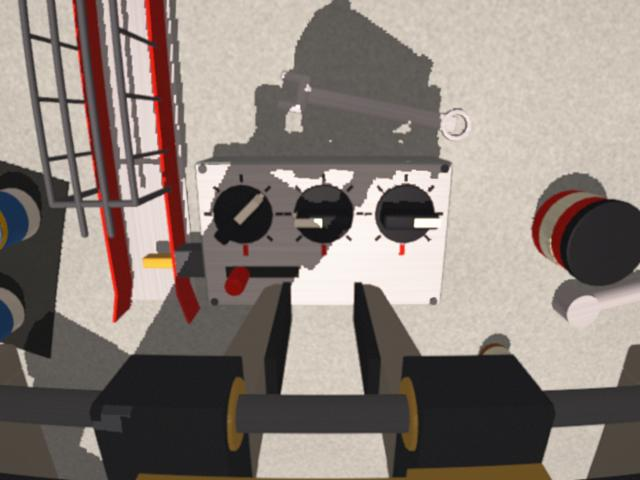

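```bash
python3 -m pendant '[{"delta_pos":[-3,-4,4],"rot":[0,0,0]},{"delta_pos":[-5.5,-7.9,8],"rot":[0,0,0]},{"delta_pos":[-5.5,-7.9,12],"rot":[0,0,0]},{"delta_pos":[-5.5,-7.9,14],"rot":[0,0,0]},{"delta_pos":[-5.5,-7.9,16],"rot":[0,0,0]},{"delta_pos":[-5.5,-7.9,17.2],"rot":[0,0,0]},{"delta_pos":[-5.5,-7.9,17.2],"rot":[0,0,0]},{"delta_pos":[-5.5,-7.9,17.2],"rot":[0,0,0]}]' -0.13 25 && python3 -m pendant '[{"delta_pos":[0,0,0],"rot":[0,0,0]},{"delta_pos":[0,0,0],"rot":[0,0,0]},{"delta_pos":[0,0,0],"rot":[0,0,0]},{"delta_pos":[0,0,0],"rot":[0,0,0]}]' -1 25
```

```text
time: 18.9
eef_pos: [0.5485, -0.1059, 0.0922]
eef_rot: [180.0, -0.1, 5.5]
force: [-0.4, -0.7, 0.1]
width: 0.04
gripper_force: 0.0
time: 19.4
eef_pos: [0.5481, -0.1057, 0.0917]
eef_rot: [180.0, -0.0, 5.5]
force: [-1.0, 0.7, 2.5]
width: 0.0176
gripper_force: 25.0
```

```bash
python3 -m pendant '[{"delta_pos":[0,0.5,0],"rot":[0,0,0]},{"delta_pos":[0,1,0],"rot":[0,0,0]},{"delta_pos":[0,1.5,0],"rot":[0,0,0]},{"delta_pos":[0,2,0],"rot":[0,0,0]},{"delta_pos":[0,2.5,0],"rot":[0,0,0]},{"delta_pos":[0,3,0],"rot":[0,0,0]},{"delta_pos":[0,3.5,0],"rot":[0,0,0]},{"delta_pos":[0,3.9,0],"rot":[0,0,0]},{"delta_pos":[0,4.0,0],"rot":[0,0,0]},{"delta_pos":[0,4.0,0],"rot":[0,0,0]},{"delta_pos":[0,4.0,0],"rot":[0,0,0]}]' -1 25
```

```text
time: 20.78
eef_pos: [0.552, -0.1454, 0.0917]
eef_rot: [-180.0, -0.0, 5.5]
force: [-0.7, 4.0, 6.6]
width: 0.0172
gripper_force: 25.0
```

```bash
python3 -m pendant '[{"delta_pos":[0,0,0],"rot":[0,0,0]},{"delta_pos":[0,0,0],"rot":[0,0,0]},{"delta_pos":[0,0,0],"rot":[0,0,0]},{"delta_pos":[0,0,-4],"rot":[0,0,0]},{"delta_pos":[0,0,-10],"rot":[0,0,0]},{"delta_pos":[0.5,-3,-15],"rot":[0,0,0]},{"delta_pos":[1.5,-9,-16],"rot":[0,0,0]},{"delta_pos":[2.5,-15,-16],"rot":[0,0,0]},{"delta_pos":[3.5,-21,-16],"rot":[0,0,0]},{"delta_pos":[4,-27,-16],"rot":[0,0,0]},{"delta_pos":[4.4,-31.3,-16],"rot":[0,0,0]},{"delta_pos":[4.4,-31.3,-16],"rot":[0,0,0]},{"delta_pos":[4.4,-31.3,-16],"rot":[0,0,0]}]' -0.1 25
cat > tins.py <<'E'
from h import *
import sys
for n in sys.argv[1:]:
    d=cam(n);C=cloud(d)
    h=cv2.cvtColor(d["frame"],cv2.COLOR_RGB2HSV)
    m=(((h[...,0]<8)|(h[...,0]>172))&(h[...,1]>130)&(h[...,2]>50)&(C[...,2]>.08)&(C[...,2]<.115)).astype(np.uint8)
    k,l,st,ce=cv2.connectedComponentsWithStats(m); c,s=np.cos(np.radians(5.5)),np.sin(np.radians(5.5))
    for i in range(1,k):
        P=onplane(d,ce[i],.0945 if True else 0)[0]
        if st[i,4]>=12 and .2<P[0]<.9 and -.2<P[1]<.5:
            q=P[:2]-[.5368,.0054]
            print(n,ce[i].round(1),st[i,4],"world",P.round(4),"med",np.nanmedian(C[l==i],0).round(4),"rack mm",(1000*np.array([c*q[0]+s*q[1],-s*q[0]+c*q[1]])).round(1))
print(bot.get_obs()["eef_pos"])
E
python3 tins.py top scene wrist
```

```text
time: 22.4
eef_pos: [0.5652, 0.1696, 0.251]
eef_rot: [180.0, 0.0, 5.5]
force: [0.1, -0.3, 0.5]
width: 0.0414
gripper_force: 0.0
top [217.7 254.2] 50 world [0.5599 0.17   0.0945] med [0.5606 0.17   0.0933] rack mm [ 38.8 161.6]
top [348.3 259.5] 39 world [ 0.5498 -0.1432  0.0945] med [ 0.5483 -0.1422  0.0999] rack mm [  -1.3 -149.2]
top [162.5 286.6] 77 world [0.4799 0.3024 0.0945] med [0.4792 0.3025 0.0926] rack mm [-28.1 301.1]
scene [398.  186.1] 61 world [0.4448 0.2063 0.0945] med [0.445  0.2067 0.0943] rack mm [-72.3 208.8]
scene [435.9 186.2] 59 world [0.4826 0.2984 0.0945] med [0.4821 0.2995 0.0945] rack mm [-25.9 296.9]
scene [410.7 213.6] 80 world [0.5712 0.1663 0.0945] med [0.5713 0.1674 0.0938] rack mm [ 49.6 156.9]
scene [285.  239.2] 77 world [ 0.5559 -0.1476  0.0945] med [ 0.5572 -0.1477  0.0965] rack mm [   4.4 -154.1]
wrist [320.5 224.9] 939 world [0.5676 0.1711 0.0945] med [0.5671 0.1711 0.0925] rack mm [ 46.5 162. ]
wrist [166.2 305.7] 760 world [0.481  0.3007 0.0945] med [0.48   0.3015 0.0926] rack mm [-27.2 299.3]
wrist [276.5 353.9] 157 world [0.4419 0.2001 0.0945] med [0.4406 0.2003 0.0927] rack mm [-75.8 202.9]
[0.5654595  0.16894346 0.25127068]
```

```bash
python3 -m pendant '[{"delta_pos":[0.24,-0.16,0],"rot":[0,0,0]},{"delta_pos":[0.24,-0.16,4],"rot":[0,0,0]},{"delta_pos":[0.24,-0.16,8],"rot":[0,0,0]},{"delta_pos":[0.24,-0.16,11],"rot":[0,0,0]},{"delta_pos":[0.24,-0.16,14],"rot":[0,0,0]},{"delta_pos":[0.24,-0.16,17],"rot":[0,0,0]},{"delta_pos":[0.24,-0.16,18.3],"rot":[0,0,0]},{"delta_pos":[0.24,-0.16,18.3],"rot":[0,0,0]},{"delta_pos":[0.24,-0.16,18.3],"rot":[0,0,0]}]' 1 20 && python3 -m pendant '[{"delta_pos":[0,0,0],"rot":[0,0,0]},{"delta_pos":[0,0,0],"rot":[0,0,0]},{"delta_pos":[0,0,0],"rot":[0,0,0]},{"delta_pos":[0,0,0],"rot":[0,0,0]},{"delta_pos":[0,0,0],"rot":[0,0,0]}]' -1 20
```

```text
time: 23.68
eef_pos: [0.5687, 0.1722, 0.0698]
eef_rot: [180.0, -0.1, 5.5]
force: [0.6, 1.3, 1.8]
width: 0.0918
gripper_force: 0.0
time: 24.3
eef_pos: [0.5677, 0.172, 0.0686]
eef_rot: [180.0, -0.0, 5.6]
force: [-0.7, -1.5, 2.3]
width: 0.0597
gripper_force: 20.0
```

```bash
python3 -m pendant '[{"delta_pos":[0,0,-3],"rot":[0,0,0]},{"delta_pos":[0,0,-6],"rot":[0,0,0]},{"delta_pos":[-3,4,-6],"rot":[0,0,0]},{"delta_pos":[-6,8,-6],"rot":[0,0,0]},{"delta_pos":[-9,12,-6],"rot":[0,0,0]},{"delta_pos":[-10.2,16.28,-6],"rot":[0,0,0]},{"delta_pos":[-10.2,16.28,-6],"rot":[0,0,0]},{"delta_pos":[-10.2,16.28,-6],"rot":[0,0,0]},{"delta_pos":[-10.2,16.28,-4],"rot":[0,0,0]},{"delta_pos":[-10.2,16.28,-2],"rot":[0,0,0]},{"delta_pos":[-10.2,16.28,-0.2],"rot":[0,0,0]},{"delta_pos":[-10.2,16.28,-0.2],"rot":[0,0,0]},{"delta_pos":[-10.2,16.28,-0.2],"rot":[0,0,0]}]' -1 30
```

```text
time: 25.92
eef_pos: [0.4819, 0.001, 0.0705]
eef_rot: [-180.0, -0.0, 5.6]
force: [0.5, -0.5, -1.3]
width: 0.0595
gripper_force: 30.0
```

```bash
python3 -m pendant '[{"delta_pos":[1,0,0],"rot":[0,0,0]},{"delta_pos":[2,0,0],"rot":[0,0,0]},{"delta_pos":[3,0,0],"rot":[0,0,0]},{"delta_pos":[4,0,0],"rot":[0,0,0]},{"delta_pos":[4,0,0],"rot":[0,0,0]}]' -1 30
```

```text
time: 26.55
eef_pos: [0.5223, 0.0041, 0.0704]
eef_rot: [180.0, -0.0, 5.6]
force: [-0.9, 0.2, -2.0]
width: 0.0595
gripper_force: 30.0
```

```bash
python3 -m pendant '[{"delta_pos":[1,0,0],"rot":[0,0,0]},{"delta_pos":[2,0,0],"rot":[0,0,0]},{"delta_pos":[3,0,0],"rot":[0,0,0]},{"delta_pos":[4,0,0],"rot":[0,0,0]},{"delta_pos":[5,0,0],"rot":[0,0,0]},{"delta_pos":[6,0,0],"rot":[0,0,0]},{"delta_pos":[6.3,0,0],"rot":[0,0,0]},{"delta_pos":[6.3,0,0.2],"rot":[0,0,0]},{"delta_pos":[6.3,0,0.2],"rot":[0,0,0]}]' -1 30
```

```text
time: 27.68
eef_pos: [0.5839, 0.0102, 0.0681]
eef_rot: [-180.0, 0.0, 5.5]
force: [0.1, -0.3, -1.6]
width: 0.0594
gripper_force: 30.0
```

```bash
python3 -m pendant '[{"delta_pos":[0,0,0],"rot":[0,0,0]},{"delta_pos":[0,0,0],"rot":[0,0,0]},{"delta_pos":[0,0,0],"rot":[0,0,0]},{"delta_pos":[0,0,-2],"rot":[0,0,0]},{"delta_pos":[0,0,-5],"rot":[0,0,0]},{"delta_pos":[0,0,-11],"rot":[0,0,0]},{"delta_pos":[-2,-3,-18],"rot":[0,0,0]},{"delta_pos":[-4,-9,-18],"rot":[0,0,0]},{"delta_pos":[-7,-15,-18],"rot":[0,0,0]},{"delta_pos":[-9,-20,-18],"rot":[0,0,0]},{"delta_pos":[-9,-20,-18],"rot":[0,0,0]},{"delta_pos":[-9,-20,-18],"rot":[0,0,0]}]' 0.63 20
python3 tins.py top wrist scene
```

```text
time: 29.18
eef_pos: [0.4757, 0.2004, 0.2494]
eef_rot: [180.0, -0.1, 5.6]
force: [1.3, 0.1, -0.1]
width: 0.0748
gripper_force: 0.0
top [283.6 245.5] 88 world [0.5823 0.0116 0.0945] med [0.5825 0.0111 0.0934] rack mm [45.9  1.8]
top [348.3 259.6] 40 world [ 0.5497 -0.1432  0.0945] med [ 0.5484 -0.1422  0.0998] rack mm [  -1.4 -149.2]
top [199.9 304.2] 96 world [0.4395 0.2091 0.0945] med [0.4399 0.2095 0.0937] rack mm [-77.4 212.1]
wrist [571.4 122.2] 954 world [0.5809 0.0141 0.0945] med [0.5808 0.0127 0.0924] rack mm [44.7  4.4]
wrist [199.2 213. ] 946 world [0.4796 0.3011 0.0945] med [0.4789 0.3017 0.0927] rack mm [-28.6 299.8]
wrist [307.5 266.3] 861 world [0.442  0.2095 0.0945] med [0.4413 0.2096 0.0926] rack mm [-74.8 212.3]
scene [397.9 186.4] 65 world [0.4461 0.2053 0.0945] med [0.4466 0.2065 0.0937] rack mm [-71.1 207.7]
scene [435.8 186.2] 57 world [0.4824 0.2982 0.0945] med [0.4813 0.2992 0.0937] rack mm [-26.  296.7]
scene [350.9 231.9] 29 world [ 5.857e-01 -1.000e-04  9.450e-02] med [ 0.5864 -0.0013  0.0947] rack mm [ 48.1 -10.1]
scene [356.8 229.7] 25 world [0.5831 0.0162 0.0945] med [0.5845 0.0162 0.0947] rack mm [47.1  6.3]
scene [284.9 239.3] 78 world [ 0.5561 -0.1479  0.0945] med [ 0.5571 -0.1481  0.0966] rack mm [   4.5 -154.4]
[0.47614364 0.1992919  0.24858833]
```

```bash
python3 -m pendant '[{"delta_pos":[-3.3,-1.24,0],"rot":[0,0,0]},{"delta_pos":[-3.3,-1.24,4],"rot":[0,0,0]},{"delta_pos":[-3.3,-1.24,8],"rot":[0,0,0]},{"delta_pos":[-3.3,-1.24,11],"rot":[0,0,0]},{"delta_pos":[-3.3,-1.24,14],"rot":[0,0,0]},{"delta_pos":[-3.3,-1.24,17],"rot":[0,0,0]},{"delta_pos":[-3.3,-1.24,18],"rot":[0,0,0]},{"delta_pos":[-3.3,-1.24,18],"rot":[0,0,0]},{"delta_pos":[-3.3,-1.24,18],"rot":[0,0,0]}]' 1 20 && python3 -m pendant '[{"delta_pos":[0,0,0],"rot":[0,0,0]},{"delta_pos":[0,0,0],"rot":[0,0,0]},{"delta_pos":[0,0,0],"rot":[0,0,0]},{"delta_pos":[0,0,0],"rot":[0,0,0]},{"delta_pos":[0,0,0],"rot":[0,0,0]}]' -1 30
```

```text
time: 30.45
eef_pos: [0.4425, 0.2097, 0.0696]
eef_rot: [-180.0, -0.1, 5.5]
force: [-0.5, 0.0, -0.6]
width: 0.092
gripper_force: 0.0
time: 31.08
eef_pos: [0.4414, 0.2097, 0.0685]
eef_rot: [180.0, -0.0, 5.5]
force: [-0.4, -0.2, 2.8]
width: 0.0594
gripper_force: 30.0
```

```bash
python3 -m pendant '[{"delta_pos":[0,0,-3],"rot":[0,0,0]},{"delta_pos":[0,0,-6],"rot":[0,0,0]},{"delta_pos":[0.5,4,-6],"rot":[0,0,0]},{"delta_pos":[1,9,-6],"rot":[0,0,0]},{"delta_pos":[1.5,14,-6],"rot":[0,0,0]},{"delta_pos":[2,18,-6],"rot":[0,0,0]},{"delta_pos":[2,21.25,-6],"rot":[0,0,0]},{"delta_pos":[2,21.25,-6],"rot":[0,0,0]},{"delta_pos":[2,21.25,-4],"rot":[0,0,0]},{"delta_pos":[2,21.25,-2],"rot":[0,0,0]},{"delta_pos":[2,21.25,-0.2],"rot":[0,0,0]},{"delta_pos":[2,21.25,-0.2],"rot":[0,0,0]},{"delta_pos":[2,21.25,-0.2],"rot":[0,0,0]}]' -1 30 && python3 -m pendant '[{"delta_pos":[1,0,0],"rot":[0,0,0]},{"delta_pos":[2,0,0],"rot":[0,0,0]},{"delta_pos":[2.8,0,0],"rot":[0,0,0]},{"delta_pos":[2.8,0,0],"rot":[0,0,0]}]' -1 30
```

```text
time: 32.7
eef_pos: [0.4815, 0.0008, 0.0703]
eef_rot: [-180.0, 0.0, 5.6]
force: [0.5, -0.2, -2.1]
width: 0.0593
gripper_force: 30.0
time: 33.2
eef_pos: [0.5104, 0.0028, 0.0704]
eef_rot: [180.0, -0.0, 5.6]
force: [-0.6, 0.3, -2.1]
width: 0.0595
gripper_force: 30.0
```

```bash
python3 -m pendant '[{"delta_pos":[1,0,0],"rot":[0,0,0]},{"delta_pos":[1.7,0,0],"rot":[0,0,0]},{"delta_pos":[2.4,0,0],"rot":[0,0,0]},{"delta_pos":[3.1,0,0],"rot":[0,0,0]},{"delta_pos":[3.8,0,0],"rot":[0,0,0]},{"delta_pos":[4.5,0,0],"rot":[0,0,0]},{"delta_pos":[5.2,0,0],"rot":[0,0,0]},{"delta_pos":[5.9,0,0],"rot":[0,0,0]},{"delta_pos":[6.6,0,0],"rot":[0,0,0]},{"delta_pos":[7.2,0,0],"rot":[0,0,0]},{"delta_pos":[7.5,0,0],"rot":[0,0,0]},{"delta_pos":[7.5,0,0.2],"rot":[0,0,0]},{"delta_pos":[7.5,0,0.2],"rot":[0,0,0]}]' -1 30
```

```text
time: 34.83
eef_pos: [0.5842, 0.0101, 0.0682]
eef_rot: [-180.0, -0.0, 5.5]
force: [0.3, 0.1, -3.1]
width: 0.0593
gripper_force: 30.0
```

```bash
python3 -m pendant '[{"delta_pos":[0,0,0],"rot":[0,0,0]},{"delta_pos":[0,0,0],"rot":[0,0,0]},{"delta_pos":[0,0,0],"rot":[0,0,0]},{"delta_pos":[0,0,-2],"rot":[0,0,0]},{"delta_pos":[0,0,-5],"rot":[0,0,0]},{"delta_pos":[0,0,-11],"rot":[0,0,0]},{"delta_pos":[-2,-4,-18],"rot":[0,0,0]},{"delta_pos":[-4,-10,-18],"rot":[0,0,0]},{"delta_pos":[-6,-16,-18],"rot":[0,0,0]},{"delta_pos":[-7,-22,-18],"rot":[0,0,0]},{"delta_pos":[-7.5,-28,-18],"rot":[0,0,0]},{"delta_pos":[-7.5,-29.5,-18],"rot":[0,0,0]},{"delta_pos":[-7.5,-29.5,-18],"rot":[0,0,0]},{"delta_pos":[-7.5,-29.5,-18],"rot":[0,0,0]}]' 0.63 20
python3 tins.py top wrist
```

```text
time: 36.58
eef_pos: [0.4814, 0.2958, 0.2491]
eef_rot: [180.0, -0.1, 5.5]
force: [-0.1, -0.6, 0.5]
width: 0.0747
gripper_force: 0.0
top [281.7 220.6] 82 world [0.6428 0.0173 0.0945] med [0.6424 0.0167 0.0939] rack mm [106.7   1.7]
top [283.6 245.4] 89 world [0.5826 0.0117 0.0945] med [0.5833 0.0109 0.0935] rack mm [46.2  1.9]
top [348.3 259.5] 39 world [ 0.5499 -0.143   0.0945] med [ 0.5483 -0.1423  0.0997] rack mm [  -1.2 -149. ]
wrist [314. 230.] 911 world [0.4796 0.3026 0.0945] med [0.479  0.3026 0.0926] rack mm [-28.5 301.3]
[0.48153944 0.29534072 0.24876658]
```

```bash
python3 -m pendant '[{"delta_pos":[-0.12,-0.68,0],"rot":[0,0,0]},{"delta_pos":[-0.12,-0.68,4],"rot":[0,0,0]},{"delta_pos":[-0.12,-0.68,8],"rot":[0,0,0]},{"delta_pos":[-0.12,-0.68,11],"rot":[0,0,0]},{"delta_pos":[-0.12,-0.68,14],"rot":[0,0,0]},{"delta_pos":[-0.12,-0.68,17],"rot":[0,0,0]},{"delta_pos":[-0.12,-0.68,18],"rot":[0,0,0]},{"delta_pos":[-0.12,-0.68,18],"rot":[0,0,0]},{"delta_pos":[-0.12,-0.68,18],"rot":[0,0,0]}]' 1 20 && python3 -m pendant '[{"delta_pos":[0,0,0],"rot":[0,0,0]},{"delta_pos":[0,0,0],"rot":[0,0,0]},{"delta_pos":[0,0,0],"rot":[0,0,0]},{"delta_pos":[0,0,0],"rot":[0,0,0]},{"delta_pos":[0,0,0],"rot":[0,0,0]}]' -1 30
```

```text
time: 37.8
eef_pos: [0.4803, 0.3035, 0.0698]
eef_rot: [-180.0, -0.1, 5.5]
force: [0.2, 0.2, -0.7]
width: 0.0918
gripper_force: 0.0
time: 38.42
eef_pos: [0.4793, 0.3031, 0.0685]
eef_rot: [180.0, -0.0, 5.5]
force: [0.7, -1.8, 1.7]
width: 0.0594
gripper_force: 30.0
```

```bash
python3 -m pendant '[{"delta_pos":[0,0,-3],"rot":[0,0,0]},{"delta_pos":[0,0,-6],"rot":[0,0,0]},{"delta_pos":[-0.5,4,-6],"rot":[0,0,0]},{"delta_pos":[-1,9,-6],"rot":[0,0,0]},{"delta_pos":[-1.5,14,-6],"rot":[0,0,0]},{"delta_pos":[-2,19,-6],"rot":[0,0,0]},{"delta_pos":[-2.6,24,-6],"rot":[0,0,0]},{"delta_pos":[-2.6,28,-6],"rot":[0,0,0]},{"delta_pos":[-2.6,30.2,-6],"rot":[0,0,0]},{"delta_pos":[-2.6,30.2,-6],"rot":[0,0,0]},{"delta_pos":[-2.6,30.2,-4],"rot":[0,0,0]},{"delta_pos":[-2.6,30.2,-2],"rot":[0,0,0]},{"delta_pos":[-2.6,30.2,-0.2],"rot":[0,0,0]},{"delta_pos":[-2.6,30.2,-0.2],"rot":[0,0,0]},{"delta_pos":[-2.6,30.2,-0.2],"rot":[0,0,0]}]' -1 30 && python3 -m pendant '[{"delta_pos":[1,0,0],"rot":[0,0,0]},{"delta_pos":[2,0,0],"rot":[0,0,0]},{"delta_pos":[2.8,0,0],"rot":[0,0,0]},{"delta_pos":[2.8,0,0],"rot":[0,0,0]}]' -1 30
```

```text
time: 40.3
eef_pos: [0.4824, 0.0008, 0.0704]
eef_rot: [-180.0, 0.0, 5.6]
force: [-0.7, -0.7, -1.7]
width: 0.0599
gripper_force: 30.0
time: 40.8
eef_pos: [0.5111, 0.0027, 0.0704]
eef_rot: [180.0, -0.0, 5.6]
force: [-0.4, -0.4, -2.7]
width: 0.0597
gripper_force: 30.0
```

```bash
python3 -m pendant '[{"delta_pos":[1,0,0],"rot":[0,0,0]},{"delta_pos":[1.7,0,0],"rot":[0,0,0]},{"delta_pos":[2.4,0,0],"rot":[0,0,0]},{"delta_pos":[3.1,0,0],"rot":[0,0,0]},{"delta_pos":[3.8,0,0],"rot":[0,0,0]},{"delta_pos":[4.5,0,0],"rot":[0,0,0]},{"delta_pos":[5.2,0,0],"rot":[0,0,0]},{"delta_pos":[5.9,0,0],"rot":[0,0,0]},{"delta_pos":[6.6,0,0],"rot":[0,0,0]},{"delta_pos":[7.2,0,0],"rot":[0,0,0]},{"delta_pos":[7.6,0,0],"rot":[0,0,0]},{"delta_pos":[7.6,0,0.2],"rot":[0,0,0]},{"delta_pos":[7.6,0,0.2],"rot":[0,0,0]}]' -1 30
```

```text
time: 42.42
eef_pos: [0.5866, 0.01, 0.0685]
eef_rot: [180.0, -0.1, 5.5]
force: [0.4, 0.3, -1.9]
width: 0.0597
gripper_force: 30.0
```

```bash
python3 -m pendant '[{"delta_pos":[0,0,0],"rot":[0,0,0]},{"delta_pos":[0,0,0],"rot":[0,0,0]},{"delta_pos":[0,0,0],"rot":[0,0,0]},{"delta_pos":[0,0,-2],"rot":[0,0,0]},{"delta_pos":[0,0,-5],"rot":[0,0,0]},{"delta_pos":[0,0,-11],"rot":[0,0,0]},{"delta_pos":[0,3,-18],"rot":[0,0,0]},{"delta_pos":[0,8,-18],"rot":[0,0,0]},{"delta_pos":[0,8,-18],"rot":[0,0,0]},{"delta_pos":[0,8,-18],"rot":[0,0,0]}]' 0.63 20
python3 tins.py top wrist; python3 - <<'E'
from h import *
d=cam("wrist");save(d,"w3.png")
E
```

```text
time: 43.68
eef_pos: [0.5935, -0.0692, 0.2487]
eef_rot: [-180.0, -0.0, 5.5]
force: [-0.1, -0.5, -0.3]
width: 0.0751
gripper_force: 0.0
top [283.6 245.7] 65 world [0.5818 0.0117 0.0945] med [0.5815 0.0129 0.093 ] rack mm [45.4  1.9]
top [348.3 259.6] 40 world [ 0.5496 -0.1431  0.0945] med [ 0.5485 -0.1422  0.0994] rack mm [  -1.5 -149.1]
wrist [212.5  72.7] 911 world [0.7044 0.0243 0.0945] med [0.7045 0.0247 0.0926] rack mm [168.6   2.7]
wrist [233.8  73.1] 65 world [0.7054 0.0084 0.0945] med [0.7056 0.0091 0.0916] rack mm [168.1 -13.2]
wrist [217.7 153.6] 777 world [0.6455 0.0185 0.0945] med [0.6452 0.0188 0.0927] rack mm [109.4   2.6]
wrist [237.9 153.1] 71 world [0.6472 0.0028 0.0945] med [0.6471 0.0032 0.0919] rack mm [109.7 -13.1]
wrist [225.4 227.8] 787 world [0.5863 0.0108 0.0945] med [0.5858 0.0117 0.0928] rack mm [49.8  0.7]
wrist [403.3 278. ] 244 world [ 0.5566 -0.1407  0.0945] med [ 0.5565 -0.1406  0.0933] rack mm [   5.7 -147.3]
[ 0.59328855 -0.06838237  0.24788044]
```

View pics/w3.png

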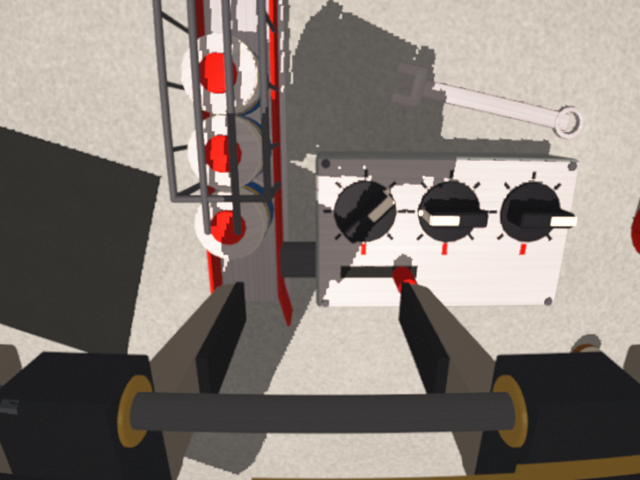

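The three caps show in single file at (218,73), (222,154) and (225,228), with the mat empty and the handle drawn back at (403,278). Now I'll shut the bolt.

```bash
python3 -m pendant '[{"delta_pos":[-2,3,2],"rot":[0,0,0]},{"delta_pos":[-4.9,7.15,5],"rot":[0,0,0]},{"delta_pos":[-4.9,7.15,9],"rot":[0,0,0]},{"delta_pos":[-4.9,7.15,11],"rot":[0,0,0]},{"delta_pos":[-4.9,7.15,13],"rot":[0,0,0]},{"delta_pos":[-4.9,7.15,15],"rot":[0,0,0]},{"delta_pos":[-4.9,7.15,15.7],"rot":[0,0,0]},{"delta_pos":[-4.9,7.15,15.7],"rot":[0,0,0]},{"delta_pos":[-4.9,7.15,15.7],"rot":[0,0,0]}]' -0.13 25 && python3 -m pendant '[{"delta_pos":[0,0,0],"rot":[0,0,0]},{"delta_pos":[0,0,0],"rot":[0,0,0]},{"delta_pos":[0,0,0],"rot":[0,0,0]},{"delta_pos":[0,0,0],"rot":[0,0,0]}]' -1 25 && python3 -m pendant '[{"delta_pos":[0,-0.5,0],"rot":[0,0,0]},{"delta_pos":[0,-1,0],"rot":[0,0,0]},{"delta_pos":[0,-1.5,0],"rot":[0,0,0]},{"delta_pos":[0,-2,0],"rot":[0,0,0]},{"delta_pos":[0,-2.5,0],"rot":[0,0,0]},{"delta_pos":[0,-3,0],"rot":[0,0,0]},{"delta_pos":[0,-3.5,0],"rot":[0,0,0]},{"delta_pos":[0,-4,0],"rot":[0,0,0]},{"delta_pos":[0,-4.1,0],"rot":[0,0,0]},{"delta_pos":[0,-4.1,0],"rot":[0,0,0]},{"delta_pos":[0,-4.1,0],"rot":[0,0,0]}]' -1 25
```

```text
time: 44.95
eef_pos: [0.5525, -0.1455, 0.0922]
eef_rot: [180.0, -0.1, 5.6]
force: [-1.5, 0.5, 0.0]
width: 0.0398
gripper_force: 0.0
time: 45.45
eef_pos: [0.5521, -0.1454, 0.0917]
eef_rot: [-180.0, -0.0, 5.5]
force: [-0.0, 0.6, 2.9]
width: 0.0173
gripper_force: 25.0
time: 46.82
eef_pos: [0.5482, -0.1055, 0.0916]
eef_rot: [179.9, -0.0, 5.6]
force: [-0.2, -4.9, 4.0]
width: 0.0173
gripper_force: 25.0
```

```bash
python3 -m pendant '[{"delta_pos":[0,0,0],"rot":[0,0,0]},{"delta_pos":[0,0,0],"rot":[0,0,0]},{"delta_pos":[0,0,-2],"rot":[0,0,0]},{"delta_pos":[0,0,-6],"rot":[0,0,0]},{"delta_pos":[0,0,-6],"rot":[0,0,0]},{"delta_pos":[3,4,-6],"rot":[0,0,-0.18]},{"delta_pos":[5.6,8,-6],"rot":[0,0,-0.36]},{"delta_pos":[5.6,8,-6],"rot":[0,0,-0.54]},{"delta_pos":[5.6,8,-6],"rot":[0,0,-0.72]},{"delta_pos":[5.6,8,-6],"rot":[0,0,-0.9]},{"delta_pos":[5.6,8,-6],"rot":[0,0,-1.08]},{"delta_pos":[5.6,8,-6],"rot":[0,0,-1.26]},{"delta_pos":[5.6,8,-6],"rot":[0,0,-1.44]},{"delta_pos":[5.6,8,-6],"rot":[0,0,-1.571]},{"delta_pos":[5.6,8,-6],"rot":[0,0,-1.571]},{"delta_pos":[5.6,8,-4],"rot":[0,0,-1.571]},{"delta_pos":[5.6,8,-2],"rot":[0,0,-1.571]},{"delta_pos":[5.6,8,0],"rot":[0,0,-1.571]},{"delta_pos":[5.6,8,0],"rot":[0,0,-1.571]},{"delta_pos":[5.6,8,0],"rot":[0,0,-1.571]}]' -0.35 25 && python3 -m pendant '[{"delta_pos":[0,0,0],"rot":[0,0,0]},{"delta_pos":[0,0,0],"rot":[0,0,0]},{"delta_pos":[0,0,0],"rot":[0,0,0]},{"delta_pos":[0,0,0],"rot":[0,0,0]}]' -1 25
```

```text
time: 49.32
eef_pos: [0.611, -0.1787, 0.0904]
eef_rot: [-179.9, -0.0, 95.5]
force: [-0.3, -0.3, -0.6]
width: 0.0299
gripper_force: 0.0
time: 49.82
eef_pos: [0.6112, -0.1789, 0.0914]
eef_rot: [-180.0, -0.0, 95.6]
force: [-2.1, -0.0, 0.5]
width: 0.0137
gripper_force: 25.0
```

```bash
python3 -m pendant '[{"delta_pos":[0,0,0],"rot":[0,0,-0.1]},{"delta_pos":[0,0,0],"rot":[0,0,-0.2]},{"delta_pos":[0,0,0],"rot":[0,0,-0.3]},{"delta_pos":[0,0,0],"rot":[0,0,-0.4]},{"delta_pos":[0,0,0],"rot":[0,0,-0.5]},{"delta_pos":[0,0,0],"rot":[0,0,-0.6]},{"delta_pos":[0,0,0],"rot":[0,0,-0.7]},{"delta_pos":[0,0,0],"rot":[0,0,-0.8]},{"delta_pos":[0,0,0],"rot":[0,0,-0.9]},{"delta_pos":[0,0,0],"rot":[0,0,-1.0]},{"delta_pos":[0,0,0],"rot":[0,0,-1.1]},{"delta_pos":[0,0,0],"rot":[0,0,-1.2]},{"delta_pos":[0,0,0],"rot":[0,0,-1.3]},{"delta_pos":[0,0,0],"rot":[0,0,-1.4]},{"delta_pos":[0,0,0],"rot":[0,0,-1.5]},{"delta_pos":[0,0,0],"rot":[0,0,-1.571]},{"delta_pos":[0,0,0],"rot":[0,0,-1.571]},{"delta_pos":[0,0,0],"rot":[0,0,-1.571]}]' -1 25 && python3 -m pendant '[{"delta_pos":[0,0,0],"rot":[0,0,0]},{"delta_pos":[0,0,0],"rot":[0,0,0]},{"delta_pos":[0,0,0],"rot":[0,0,0]},{"delta_pos":[0,0,-2],"rot":[0,0,0]},{"delta_pos":[0,0,-7],"rot":[0,0,0]},{"delta_pos":[0,0,-12],"rot":[0,0,0]},{"delta_pos":[0,0,-17],"rot":[0,0,0]},{"delta_pos":[0,0,-17],"rot":[0,0,0]},{"delta_pos":[0,0,-17],"rot":[0,0,0]}]' -0.35 25
python3 dials.py; python3 tins.py top
```

```text
time: 52.08
eef_pos: [0.6105, -0.1798, 0.0914]
eef_rot: [-179.9, -0.1, -174.4]
force: [-4.1, -3.1, 2.7]
width: 0.0141
gripper_force: 25.0
time: 53.2
eef_pos: [0.6113, -0.1787, 0.2616]
eef_rot: [-180.0, 0.0, -174.4]
force: [0.2, 0.1, -0.2]
width: 0.0297
gripper_force: 0.0
L [ 604.6 -105. ] v 226.2 mark 5.03 907 212
M [ 610.4 -179.1] v 359.5 mark 7.99 870 261
R [ 618.4 -254.2] v 270.6 mark 6.01 914 289
handle [ 0.547  -0.1046  0.0995] circle on .101 [ 0.5454 -0.1066  0.101 ] 11.043671607971191
top [279.6 195.7] 80 world [0.7042 0.0235 0.0945] med [0.7036 0.0229 0.0938] rack mm [168.4   1.9]
top [281.5 219.9] 84 world [0.6446 0.0177 0.0945] med [0.6443 0.0178 0.0941] rack mm [108.5   1.9]
top [283.7 244.4] 85 world [0.5849 0.0115 0.0945] med [0.5843 0.011  0.0926] rack mm [48.4  1.4]
[ 0.61057155 -0.17841313  0.25959922]
```

View pics/wd.png

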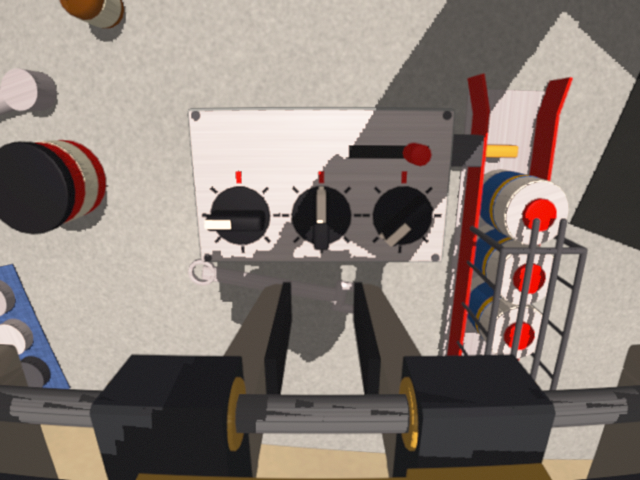

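The handle is at (417,154) at the shut end of its slot, and the yellow nose at (500,151) lies across the lane. The middle pointer at (321,200) is on the red mark, and three upright tins stand behind the bolt.

```bash
python3 -c "from rig import sign_off; print(sign_off())"
```

```text
the job is handed in; nothing more can be done
None
```

The job is handed in: the last images show all three tins upright in the lane, the bolt shut, and the middle dial on zero; sign-off gave no verdict.

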